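# Sterilise the sampling spatula in the dry-well steriliser

## Robot

A 7-joint arm with a two-finger parallel gripper is mounted at the origin on a cart in front of the work surface, level with it; the furniture and walls round the work are solid. World frame = base frame: x ahead of the robot, y to its left, z up, the work surface at z = 0. Lengths are in m, angles in rad, forces in N, time in s.
With the tool pointing down it reaches from about 0.425 to 0.95 m from the base axis. Payload 4.7 kg.
Tool frame: the origin (TCP) lies on the front face of the gripper's body, between the roots of the fingers; the fingertips stand env.tip_reach ahead of it and the grasp point (between the pads) lies 51 mm ahead of it (env.tip_reach is the distance from the TCP to the fingertips, in m); y points along the fingers, x is the direction in which the jaws open and shut, and the axes are right-handed (so a half turn about y gives the same grasp; the last joint's range is limited). The gripper opens to 87 mm and grips with 3 to 60 N. Pads are 19 mm wide; open, the fingers measure 117 mm over their backs; the gripper's body (75 mm by 190 mm) begins 51 mm behind the grasp point.
Start: joints at [1.229, 0.469, -0.049, 1.532, 0.024, 1.141, -0.082], TCP at [0.208, -0.642, 0.292] pointing down, gripper open.
Joint ranges: [-2.59, 2.59], [-0.33, 1.99], [-1.39, 1.29], [0.1, 2.45], [-1.04, 4.18], [0.21, 1.99], [-2.66, 2.66]. Speed limits (rad/s): [2.57, 2.57, 3.14, 3.14, 3.14, 3.14, 3.14].

## Interface

Orientations are given as [roll, pitch, yaw] about the fixed x, y, z axes, in that order (R = Rz(yaw) Ry(pitch) Rx(roll)).
In Python, from station import env gives the robot as it stands. The module is installed in compiled form; this text tells all that it offers.
- The arm moves only by the shell command python3 -m crank 'ROWS' [FORCE]. ROWS is text: rows parted by semicolons, each of 7 numbers parted by spaces: the shift along the tool's x, y, z scaled (see below), then the turn, a rotation vector about the tool's x, y, z scaled (see below), then the opening, from -1 (shut) to 1 (fully open). In form: dx dy dz wx wy wz fingers; .... A call has 1 to 5 rows; each row shifts and turns the commanded pose from where the row before left it, along the tool's axes as they then stand; what a row does not reach is not made up. The controller multiplies each number of a shift by 0.02 m and each number of a turn by 6 degrees. A row lasts 1/12 s, in which the tool goes at most 41.7 mm and 7.16 degrees, less where a joint would pass 70% of its speed; a pose out of reach is approached as far as the arm can. A call with a number of a shift or a turn outside -1 to 1 is refused whole. A call with a gripper value outside its range is refused whole. The fingers move at their own pace and stop on an object; FORCE is the grip in N (left out, the last holds). Time passes only in rows, so rows that do not move let the fingers close. It gives the time, the measured TCP pose, the force and the opening at its end, in the units of the state.
- env.state(): the state, without advancing time (a new reading comes with each control period).
- env.get_image(name): name is "scene" or "side" or "wrist"; returns the picture (420x560x3 uint8, red, green, blue); there is no depth.
- env.calibration(name): a dict with "fx", "fy", "cx", "cy" (pixels), "xyz" and "rotation" of the camera in the world; the wrist camera has in their place "T_tool_cam" (4x4, takes a point from camera to tool coordinates, whose origin is the TCP and whose axes are the tool frame's). Camera axes: x right, y down, z forward; pixel columns grow to the right and rows downward; lengths in m; the calibration is good to about 2 mm. A picture is of the moment at which its call begins: read the wrist's pose just before it. calibration takes no time and is no camera call.
- env.close_job(): hands the job in, once; it reports no verdict.
Trained networks look in the newest picture that a camera, given by its name, has taken for a name from the list of things; names that differ only in an ending like _2 or _b are one class to them, and where a whole thing is asked for, a point or a joint stands for the part that bears it (a point fixed in the world has none). Each returns a list of dicts, best first, with "conf" (0 to 1); they miss things now and then, are a little off and sometimes report something else, mostly with a low value. They report only what shows in the picture. A call takes as long as a camera call.
- env.search_frame(camera, thing): "centre" ([x, y, z] in m, in the coordinates of the camera as it stood for that picture, good to about 4 mm: the middle of the surface that is visible of it).
- env.cut_out(camera, thing): "pixels" (420x560 bool, what is visible of it).
- env.landmark_of(camera, thing): "centre" ([x, y, z] in m, in the coordinates of the camera as it stood for that picture, good to about 4 mm: a listed point, or the origin of a listed thing).
The state is a dict: "clock": time; "qpos": joint angles; "joint_velocities": joint speeds; "joint_efforts": joint torques, N m; "position": TCP position; "tcp_rot": TCP orientation; "contact_force": force on the tool from outside, world axes, zero at the start; "moment": the same for the moment, N m; "finger_gap": finger opening in m.
Only numpy, scipy, OpenCV 4.12 (cv2) and the standard library are available. Lean on these libraries where they do the work, as an engineer would, in place of code of your own. Each camera call takes 0.05 s, during which the arm holds its last target. There are 200 camera calls.

## Task

Sterilise the blue-handled spatula before the next herb sample is taken: swing the bench steriliser's cover fully aside, hold the spatula's whole blade down inside the open well for a good two seconds without bumping it against the steriliser, and hang the spatula back on its stand, blade down, by its collar. Push the cover shut over the well again; the blade must never come down on the bench, and the orange spatula, the amber dropper bottle and the small glass pot stay as they are.

Things in the scene. Friction and masses are not known exactly. Their poses are not given: they have to be found in the camera images.
- steriliser: white round steriliser fixed to the bench: 116 mm across, 98 mm high, grey foot ring 122 mm across, small grey control box in front (local -x, to 76 mm from the axis, 58 mm high). Origin on its upright axis at bench level, z up. In the middle of its top the open, empty, ceramic-lined dry well: 40 mm inner diameter, 71 mm deep, rim 53 mm across, 105 mm above the bench
- well_mouth (a point): centre of the well's mouth, at the height of its rim (105 mm above the bench); axes are the steriliser's
- cover_plate (a joint): swing angle of the steriliser's flat steel cover about its upright pivot, rad: 0 = shut over the well, grows as the cover swings to the steriliser's left (its +y), 1.7 = end stop, fully aside. Stays where it is left (about 0.5 N at the knob moves it); may start ajar
- cover_knob (a point): centre of the black upright finger knob on the cover: 15 mm diameter, from 12 mm below to 11 mm above this point; the plate's top lies 15 mm below it. 64 mm from the pivot, 128 mm above the bench; moves with the cover
- cover_pivot (a point): top of the cover's upright pivot axis, behind the well (47 mm from the well's axis towards the steriliser's +x), 113 mm above the bench
- stand: steel base (100 x 170 x 14 mm) fixed to the bench, post and crossbar behind (+x), two aluminium forks 100 mm apart, open to the front (local -x). Fork: two prongs 8 mm wide, 6 mm thick, 14 mm gap, top 125 mm above the bench; their last 5 mm (48 to 53 mm ahead of the stand's centre) raised 4 mm so that a collar cannot slip off. Nothing above 129 mm. Origin: base centre at bench level, z up
- fork_left (a point): seat of the left fork (stand's +y): middle of the gap between its prongs, at prong top, where a hung spatula's body origin belongs; 20 mm behind the raised ends' inner face. Axes are the stand's
- fork_right (a point): the same for the right fork (stand's -y)
- blue_spatula: 45 g steel spatula hanging upright in a fork, blade down. Origin: on its axis, underside of its collar (24 mm diameter, 5 mm thick, rests on the prongs); z up the handle. Blue handle 13 x 13 mm square (faces along local x, y; square to the stand), 17 to 71 mm above the origin, end at 75. Below: shank 8 mm diameter for 34 mm, then 5 mm, then blade 9 (local y) x 2 x 34 mm, end at -95 mm
- blue_spatula_tip (a point): lower end of the blue spatula's blade, 95 mm below its origin
- orange_spatula: the same spatula with an orange handle, hanging in the other fork: leave it alone
- dropper_bottle: amber glass dropper bottle with a black rubber bulb, 32 mm diameter, 96 mm high, standing loose behind the work; origin at the centre of its underside. Leave it alone
- glass_pot: low round clear glass weighing pot, 61 mm diameter, 27 mm high, standing loose in front of the work; origin at the centre of its underside. Leave it alone

How it is judged:
On the way, in this order (a step that is already met when the one before it is completed fails the run):
1. the cover is swung fully aside (beyond 1.3 rad) (value of joint cover_plate above 1.3 rad), for 0.2 s.
2. the spatula's tip is held at least 32 mm below the rim inside the well for 1.5 s (z of blue_spatula_tip in the frame of well_mouth below -0.032 m and horizontal distance between blue_spatula_tip and well_mouth below 0.02 m and angle between blue_spatula's own z axis and vertical below 0.6 rad), for 1.5 s.
At the end, for the whole second after the job is handed in: The blue spatula hangs upright (within 0.12 rad), blade down, at rest in a fork of the stand, its collar down on the prongs (within 3 mm in height) and behind the raised ends (within 12 mm of the seat), and the cover is shut over the well (below 0.1 rad) (((horizontal distance between blue_spatula and fork_left below 0.012 m and z of blue_spatula in the frame of fork_left between -0.003 and 0.003 m) or (horizontal distance between blue_spatula and fork_right below 0.012 m and z of blue_spatula in the frame of fork_right between -0.003 and 0.003 m)) and angle between blue_spatula's own z axis and vertical below 0.12 rad and linear speed of blue_spatula below 0.03 m/s and value of joint cover_plate below 0.1 rad); the robot touches nothing.
It fails at once if the blue spatula is pressed against the steriliser (more than 4 N) (contact force between blue_spatula and steriliser above 4 N).
It fails at once if the blade comes down on the bench (height (world z) of blue_spatula_tip below 0.006 m).
It fails at once if the orange spatula is moved by more than 15 mm (distance of orange_spatula from where it was at the start of the episode above 0.015 m).
It fails at once if the dropper bottle is moved by more than 20 mm or tipped (distance of dropper_bottle from where it was at the start of the episode above 0.02 m or angle between dropper_bottle's own z axis and vertical above 0.4 rad).
It fails at once if the glass pot is moved by more than 20 mm or tipped (distance of glass_pot from where it was at the start of the episode above 0.02 m or angle between glass_pot's own z axis and vertical above 0.4 rad).
It also fails if it takes over 72 s, if anything falls off the work surface, if the arm or the gripper's body presses on something with over 40 N, if the wrist force passes 120 N, or if a joint passes its speed limit or range.

## Working session

There is one attempt and no reset: what is moved stays moved. The work goes in short steps, Python scripts to look and compute and a shell command to move; the robot and the scene stay as the last step left them, time stands still between calls to the robot, and variables do not carry over. Pictures are saved under pics/ and viewed, about 8 in all and at most 12, crops included, and the job is handed in when it is done.

```bash
mkdir -p pics; cat > h.py <<'E'
from station import env
import numpy as np, cv2
from scipy.spatial.transform import Rotation as R
def Rm(a):
    a=np.array(a,float); 
    return a if a.shape==(3,3) else R.from_euler('xyz',a).as_matrix()
def cam(name,s=None):
    c=env.calibration(name)
    if 'T_tool_cam' in c:
        s=s or env.state(); T=np.eye(4);T[:3,:3]=Rm(s['tcp_rot']);T[:3,3]=s['position']; return T@np.array(c['T_tool_cam']),c
    T=np.eye(4);T[:3,:3]=Rm(c['rotation']);T[:3,3]=c['xyz'];return T,c
def shot(name,f):
    s=env.state(); im=env.get_image(name); cv2.imwrite('pics/'+f,im[:,:,::-1]); return s,im
def lm(name,things,s=None,fn='landmark_of'):
    T,c=cam(name,s)
    for t in things:
        for d in getattr(env,fn)(name,t)[:2]:
            print(name,t,round(d['conf'],2),np.round((T@np.r_[d['centre'],1])[:3],4))
E
python3 - <<'E'
from h import *
s=env.state(); print({k:np.round(v,3).tolist() for k,v in s.items()}, env.tip_reach)
a=[]
things=['well_mouth','cover_knob','cover_pivot','steriliser','stand','fork_left','fork_right','blue_spatula','blue_spatula_tip','orange_spatula','dropper_bottle','glass_pot']
for n in ['scene','side']:
    s,im=shot(n,n+'0.png'); a.append(im)
    print(n,cam(n)[0].round(3).tolist()); lm(n,things)
E
```

```text
{'clock': 0.0, 'qpos': [1.229, 0.469, -0.049, 1.534, 0.024, 1.141, -0.082], 'joint_velocities': [0.0, 0.0, -0.0, 0.001, -0.001, 0.0, -0.001], 'joint_efforts': [-0.0, -50.798, -0.081, -23.616, -0.061, 0.038, 0.0], 'position': [0.208, -0.642, 0.291], 'tcp_rot': [-1.571, 0.002, -1.258], 'contact_force': [0.168, -0.515, 0.133], 'moment': [0.04, -0.005, 0.029], 'finger_gap': 0.087} 0.0697
scene [[-0.464, -0.672, 0.577, -0.042], [-0.886, 0.348, -0.308, 0.349], [0.006, -0.654, -0.756, 0.829], [0.0, 0.0, 0.0, 1.0]]
scene well_mouth 0.98 [0.5624 0.2229 0.1086]
scene well_mouth 0.71 [0.5487 0.2446 0.1224]
scene cover_knob 0.89 [0.5486 0.2423 0.1243]
scene cover_pivot 0.85 [0.6068 0.2172 0.1176]
scene steriliser 0.81 [ 0.5648  0.226  -0.0035]
scene steriliser 0.34 [0.6077 0.2194 0.1173]
scene stand 0.86 [ 0.5373 -0.134   0.0008]
scene fork_left 0.93 [ 0.5121 -0.0855  0.1241]
scene fork_right 0.58 [ 0.5046 -0.1791  0.1261]
scene fork_right 0.17 [ 0.6564  0.0224 -0.0028]
scene blue_spatula 0.66 [ 0.5029 -0.1826  0.1254]
scene blue_spatula_tip 0.9 [ 0.5083 -0.1852  0.0284]
scene orange_spatula 0.7
[... 222 characters left out ...]
8], [0.0, 0.0, 0.0, 1.0]]
side well_mouth 0.57 [0.5612 0.2193 0.1072]
side cover_knob 0.56 [0.5487 0.237  0.1296]
side cover_pivot 0.61 [0.6031 0.2139 0.1163]
side steriliser 0.68 [0.5597 0.2251 0.0021]
side stand 0.61 [ 5.333e-01 -1.363e-01 -1.000e-04]
side fork_left 0.76 [ 0.5094 -0.0823  0.1255]
side fork_left 0.7 [ 0.5024 -0.1852  0.1259]
side fork_right 0.82 [ 0.5052 -0.1836  0.125 ]
side blue_spatula 0.71 [ 0.5012 -0.1836  0.127 ]
side blue_spatula_tip 0.69 [ 0.4996 -0.1855  0.0302]
side blue_spatula_tip 0.66 [0.5501 0.2378 0.1303]
side orange_spatula 0.76 [ 0.5095 -0.0842  0.1282]
side dropper_bottle 0.83 [ 6.546e-01  2.380e-02 -5.000e-04]
side glass_pot 0.93 [ 0.395  -0.0221  0.0046]
```

View pics/scene0.png

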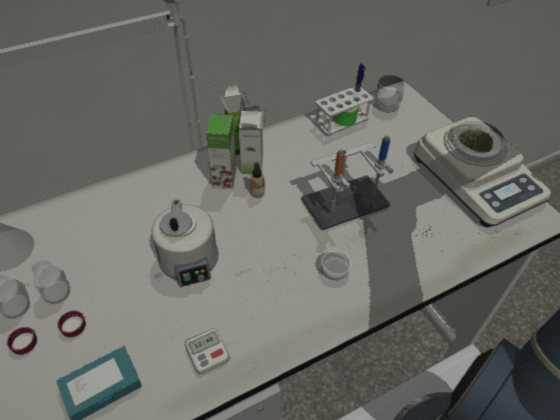

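View pics/side0.png

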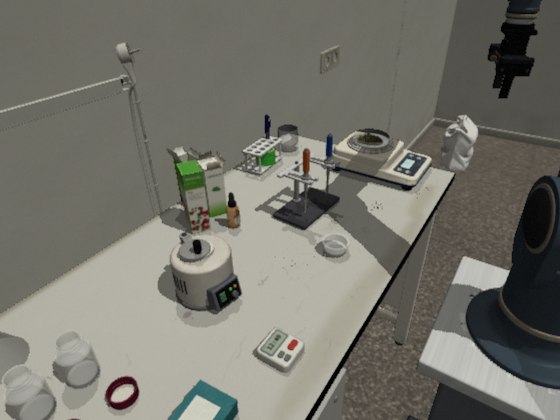

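The scene view shows the steriliser at about (185,240) with its cover a little ajar and the knob at (174,222). The orange spatula is in the left fork (340,165) and the blue one in the right fork (384,150). The bottle is at (257,182), the pot at (335,265), and cartons stand behind at (235,155). The side view agrees. I'll first turn the tool to world axes (yaw 0).

```bash
python3 -m crank '0 0 0 0 -1 0 0.5;0 0 0 0 -1 0 0.5;0 0 0 0 -1 0 0.5;0 0 0 0 -1 0 0.5;0 0 0 0 -1 0 0.5'
python3 -m crank '0 0 0 0 -1 0 0.5;0 0 0 0 -1 0 0.5;0 0 0 0 -1 0 0.5;0 0 0 0 -1 0 0.5;0 0 0 0 -1 0 0.5'
python3 -m crank '0 0 0 0 -1 0 0.5;0 0 0 0 -1 0 0.5;1 0 1 0 0 0 0.5;1 0 1 0 0 0 0.5;1 0 1 0 0 0 0.5'
python3 - <<'E'
from h import *
for n in ['scene']:
    T,c=cam(n)
    for u,v in [(222,187),(207,182),(252,173),(234,187)]:
        d=T[:3,:3]@np.array([(u-c['cx'])/c['fx'],(v-c['cy'])/c['fy'],1]); print(u,v,(T[:3,3]-d*T[2,3]/d[2]).round(3))
E
```

```text
clock: 1.72
position: [0.2077, -0.6423, 0.2923]
tcp_rot: [-1.571, -0.0, -0.729]
contact_force: [-0.5, 0.2, 1.0]
finger_gap: 0.0672
clock: 2.13
position: [0.2077, -0.6423, 0.2923]
tcp_rot: [-1.571, 0.0, -0.206]
contact_force: [-0.5, 0.3, -0.6]
finger_gap: 0.0656
clock: 2.55
position: [0.2679, -0.5819, 0.2921]
tcp_rot: [-1.571, -0.0, -0.003]
contact_force: [0.6, 0.3, -0.3]
finger_gap: 0.0653
222 187 [0.706 0.087 0.   ]
207 182 [0.737 0.111 0.   ]
252 173 [0.716 0.006 0.   ]
234 187 [0.694 0.063 0.   ]
```

```bash
python3 -m crank '1 -1 1 0 0 0 0.2;1 -1 1 0 0 0 0.2;1 -1 1 0 0 0 0.2;1 -1 1 0 0 0 0.2;1 -1 1 0 0 0 0.2'
python3 -m crank '1 0 1 0 0 0 0.2;1 0 1 0 0 0 0.2;1 0 1 0 0 0 0.2;1 0 1 0 0 0 0.2;0 0 1 0 0 0 0.2'
python3 -m crank '0 0 1 0 0 0 0.2;0 0 1 0 0 0 0.2;0 0 1 0 0 0 0.2;0 0 1 0 0 0 0.2;0 0 0 0 0 0 0.2'
python3 - <<'E'
from h import *
print(np.round(env.calibration('wrist')['T_tool_cam'],3).tolist())
s,im=shot('wrist','w1.png'); lm('wrist',['blue_spatula','blue_spatula_tip','fork_right','fork_left','stand','orange_spatula'],s)
E
```

```text
clock: 2.97
position: [0.3687, -0.4813, 0.3934]
tcp_rot: [-1.571, -0.0, -0.001]
contact_force: [0.1, -0.3, 0.3]
finger_gap: 0.053
clock: 3.38
position: [0.4516, -0.3801, 0.3921]
tcp_rot: [-1.57, -0.003, 0.003]
contact_force: [-0.5, -0.2, 0.1]
finger_gap: 0.0524
clock: 3.8
position: [0.449, -0.2979, 0.3929]
tcp_rot: [-1.57, -0.001, 0.005]
contact_force: [0.1, -0.6, -0.4]
finger_gap: 0.0525
[[1.0, 0.0, -0.001, 0.0], [0.001, -0.257, 0.966, -0.093], [-0.0, -0.966, -0.257, 0.07], [0.0, 0.0, 0.0, 1.0]]
wrist blue_spatula 0.84 [ 0.5027 -0.181   0.1285]
wrist blue_spatula_tip 0.79 [ 0.5067 -0.1803  0.0274]
wrist fork_right 0.68 [ 0.5053 -0.1831  0.1212]
wrist fork_right 0.37 [ 0.5361 -0.1347  0.0009]
wrist stand 0.77 [ 0.5351 -0.1345  0.0022]
wrist stand 0.22 [ 0.5058 -0.1845  0.1283]
```

View pics/w1.png

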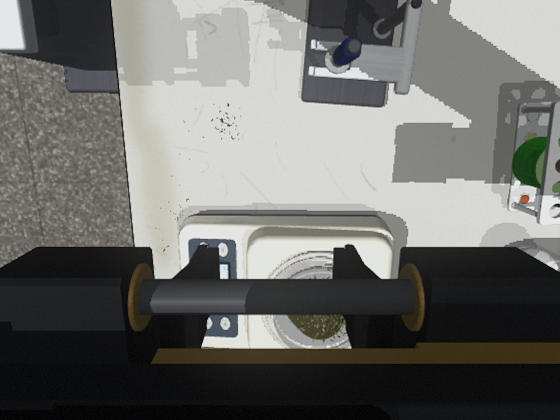

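```bash
python3 -m crank '1 0 1 0 0 0 0.0;1 0 1 0 0 0 0.0;1 0 1 0 0 0 0.0;1 0 1 0 0 0 0.0;0 0 1 0 0 0 0.0'
python3 -m crank '0 0 1 0 0 0 0.0;0 0 1 0 0 0 0.0;0 0 1 0 0 0 0.0;0 0 1 0 0 0 0.0;0 0 1 0 0 0 0.0'
python3 - <<'E'
from h import *
s,im=shot('wrist','w2.png'); lm('wrist',['blue_spatula','orange_spatula','fork_right','fork_left','stand'],s)
T,c=cam('wrist',s); d=env.cut_out('wrist','stand')
print(s['position'])
E
python3 -m crank '0 0 1 0 0 0 0.0;0 0 1 0 0 0 0.0;0 0 1 0 0 0 0.0;0 0 1 0 0 0 0.0;0 0 1 0 0 0 0.0'
python3 -m crank '0 0 1 0 0 0 0.0;0 0 1 0 0 0 0.0;0 0 1 0 0 0 0.0;0 0 1 0 0 0 0.0;0 0 1 0 0 0 0.0'
python3 -m crank '0 0 1 0 0 0 0.0;0 0 1 0 0 0 0.0;0 0 1 0 0 0 0.0;0 0 0 0 0 0 0;0 0 0 0 0 0 0.0'
python3 - <<'E'
from h import *
s,im=shot('wrist','w3.png'); lm('wrist',['well_mouth','cover_knob','cover_pivot','steriliser'],s)
E
```

```text
clock: 4.57
position: [0.5312, -0.2018, 0.3917]
tcp_rot: [-1.569, -0.002, -0.001]
contact_force: [0.2, 0.7, -0.1]
finger_gap: 0.0436
clock: 4.98
position: [0.5286, -0.1024, 0.3921]
tcp_rot: [-1.571, 0.0, -0.003]
contact_force: [0.0, -0.0, 0.4]
finger_gap: 0.0435
wrist blue_spatula 0.68 [ 0.5034 -0.1844  0.1249]
wrist blue_spatula 0.26 [ 0.5369 -0.1351  0.0013]
wrist orange_spatula 0.81 [ 0.508  -0.0843  0.1254]
wrist fork_right 0.96 [ 0.5068 -0.1799  0.1246]
wrist fork_left 0.61 [ 0.5116 -0.0801  0.125 ]
wrist stand 0.88 [ 0.5361 -0.1337  0.0012]
[ 0.52856307 -0.10244977  0.39207999]
clock: 5.75
position: [0.5288, -0.0032, 0.3921]
tcp_rot: [-1.571, 0.0, -0.004]
contact_force: [-0.6, 0.0, -0.6]
finger_gap: 0.0438
clock: 6.17
position: [0.5292, 0.0969, 0.3921]
tcp_rot: [-1.571, 0.0, -0.004]
contact_force: [0.1, -0.4, -0.4]
finger_gap: 0.0436
clock: 6.58
position: [0.5291, 0.1572, 0.392]
tcp_rot: [-1.571, 0.0, -0.001]
contact_force: [0.3, -0.0, 0.3]
finger_gap: 0.0435
wrist well_mouth 0.75 [0.5582 0.2214 0.1036]
wrist well_mouth 0.33 [0.5619 0.2231 0.0014]
wrist cover_knob 0.66 [0.5488 0.2388 0.1296]
wrist cover_pivot 0.6 [0.6049 0.2153 0.1103]
wrist steriliser 0.71 [ 0.5626  0.228  -0.0038]
```

View pics/w3.png

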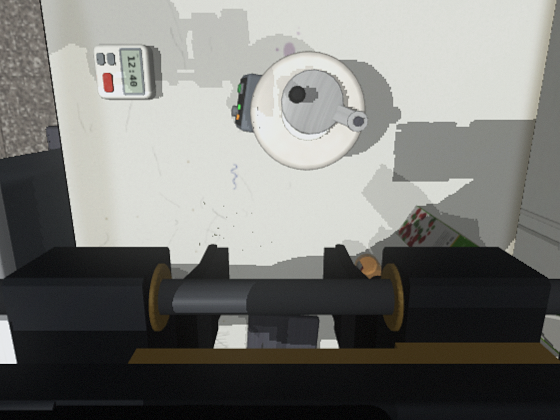

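View pics/w2.png

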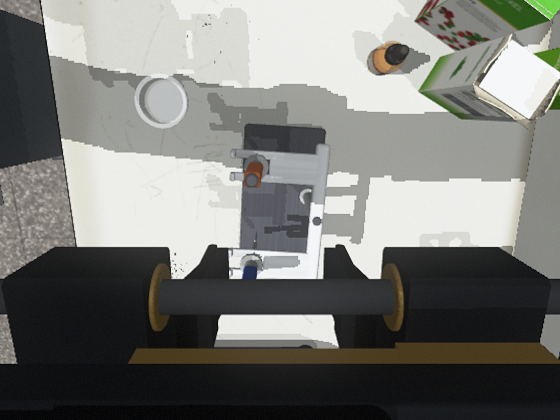

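The wrist views show the cover ajar with the knob at (297,94) and pivot at (357,120), and both spatulas square in the stand at (252,172) and (250,268). All the estimates agree to a few mm. Next I go down over the knob and grip it lightly.

```bash
python3 -m crank '1 0 1 0 0 0 0.0;0 0 1 0 0 0 0.0;0 0 1 0 0 0 0.0;0 0 1 0 0 0 0.0;0 1 0.1 0 0 0 0.0'
python3 -m crank '0 1 0 0 0 0 0.0;0 1 0 0 0 0 0.0;0 1 0 0 0 0 0.0;0 1 0 0 0 0 0.0;0 1 0 0 0 0 0.0'
python3 -m crank '0 1 0 0 0 0 0.0;0 1 0 0 0 0 0.0;0 1 0 0 0 0 0.0;0 0.8 0 0 0 0 0.0;0 0.3 0 0 0 0 0.0'
python3 -m crank '0 0 0 0 0 0 -0.4;0 0 0 0 0 0 -0.7;0 0 0 0 0 0 -0.8;0 0 0 0 0 0 -0.8;0 0 0 0 0 0 -0.8' 6
```

```text
clock: 7.25
position: [0.5494, 0.2439, 0.3758]
tcp_rot: [-1.564, -0.006, 0.002]
contact_force: [0.1, 0.5, 0.1]
finger_gap: 0.0438
clock: 7.67
position: [0.5494, 0.2382, 0.2713]
tcp_rot: [-1.571, -0.0, -0.003]
contact_force: [0.1, 0.5, -0.1]
finger_gap: 0.0433
clock: 8.08
position: [0.5484, 0.2374, 0.1877]
tcp_rot: [-1.573, 0.004, -0.003]
contact_force: [-1.1, 0.4, -0.8]
finger_gap: 0.043
clock: 8.5
position: [0.5494, 0.2395, 0.1913]
tcp_rot: [-1.57, -0.002, -0.002]
contact_force: [-0.6, -1.0, -0.0]
finger_gap: 0.0182
```

```bash
python3 -m crank '0 0 0 0 0 0 -0.8;0 0 0 0 0 0 -0.8;0.15 0 0.29 0 0 0 -0.8;0.16 0 0.28 0 0 0 -0.8;0.22 0 0.25 0 0 0 -0.8'
python3 -m crank '0.21 0 0.25 0 0 0 -0.8;0.26 0 0.2 0 0 0 -0.8;0.27 0 0.2 0 0 0 -0.8;0.3 0 0.14 0 0 0 -0.8;0.3 0 0.14 0 0 0 -0.8'
python3 -m crank '0.32 0 0.07 0 0 0 -0.8;0.32 0 0.07 0 0 0 -0.8;0.33 0 0 0 0 0 -0.8;0.33 0 0 0 0 0 -0.8;0 0 0 0 0 0 -0.8'
```

```text
clock: 8.92
position: [0.5579, 0.2578, 0.1909]
tcp_rot: [-1.569, 0.002, -0.0]
contact_force: [-5.8, 3.8, 5.2]
finger_gap: 0.0148
clock: 9.33
position: [0.5856, 0.2766, 0.1906]
tcp_rot: [-1.568, 0.001, 0.001]
contact_force: [-2.5, 2.4, 2.0]
finger_gap: 0.0151
clock: 9.75
position: [0.6149, 0.2766, 0.1905]
tcp_rot: [-1.57, -0.003, -0.003]
contact_force: [0.8, 2.9, 2.3]
finger_gap: 0.0146
```

```bash
python3 -m crank '0 0 0 0 0 0 0;0 0 0 0 0 0 0;0 0 0 0 0 0 0;0 0 0 0 0 0 0;0 -0.5 0 0 0 0 0'
python3 -m crank '0 -1 0 0 0 0 0;0 -1 0 0 0 0 0;0 -1 0 0 0 0 0;-1 -1 -1 0 0 0 0;-1 -1 -1 0 0 0 0'
python3 -m crank '-1 -1 -1 0 0 0 0;-1 -1 -1 0 0 0 0;-1 0 -1 0 0 0 0;-0.6 0 -1 0 0 0 0;0 0 -1 0 0 0 0'
python3 - <<'E'
from h import *
s,im=shot('wrist','w4.png'); lm('wrist',['well_mouth','cover_knob','cover_pivot','steriliser'],s)
s,im=shot('scene','s4.png'); lm('scene',['well_mouth','cover_knob','cover_pivot','steriliser'],s)
E
```

```text
clock: 10.17
position: [0.6114, 0.2754, 0.1982]
tcp_rot: [-1.574, 0.004, -0.002]
contact_force: [-0.8, -0.3, 0.4]
finger_gap: 0.039
clock: 10.58
position: [0.5719, 0.2375, 0.3015]
tcp_rot: [-1.57, -0.0, 0.0]
contact_force: [0.4, -0.6, 0.7]
finger_gap: 0.0434
clock: 11.0
position: [0.4975, 0.137, 0.3416]
tcp_rot: [-1.573, -0.001, 0.001]
contact_force: [-0.2, -0.7, -0.9]
finger_gap: 0.0434
wrist well_mouth 0.71 [0.6156 0.2768 0.1285]
wrist well_mouth 0.6 [0.5584 0.2227 0.1033]
wrist cover_knob 0.64 [0.6158 0.2838 0.1266]
wrist cover_pivot 0.91 [0.605  0.2152 0.1133]
wrist steriliser 0.58 [ 0.5609  0.2242 -0.003 ]
scene well_mouth 0.72 [0.5574 0.2273 0.1045]
scene cover_knob 0.59 [0.6167 0.2833 0.1252]
scene cover_pivot 0.67 [0.606  0.2204 0.1175]
scene steriliser 0.8 [ 0.5631  0.2235 -0.0011]
```

View pics/w4.png

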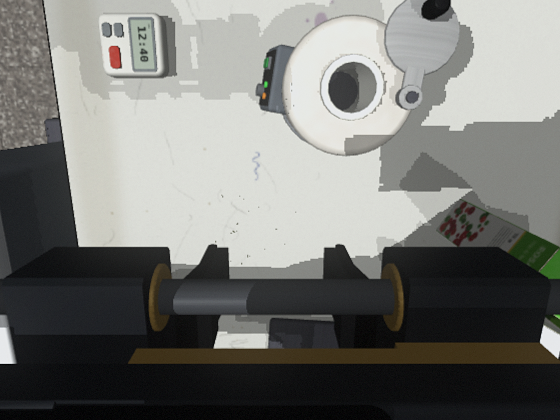

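The cover is fully aside and the well is open, rim centre near (351,87). Moving on to the blue spatula.

```bash
python3 - <<'E'
from h import *
T,c=cam('wrist'); 
for u,v in [(351,87),(321,87),(383,87),(351,57),(351,119)]:
    d=T[:3,:3]@np.array([(u-c['cx'])/c['fx'],(v-c['cy'])/c['fy'],1]); print((T[:3,3]+d*(.105-T[2,3])/d[2]).round(4))
print(env.state()['position'])
E
python3 -m crank '0 0 -1 0 0 0 0.2;0 0 -1 0 0 0 0.2;0 0 -1 0 0 0 0.2;0 0 -1 0 0 0 0.2;0 0 -1 0 0 0 0.2'
python3 -m crank '0 0 -1 0 0 0 0.2;0 0 -1 0 0 0 0.2;0 0 -1 0 0 0 0.2;0 0 -1 0 0 0 0.2;0 0 -1 0 0 0 0.2'
python3 -m crank '0 0 -1 0 0 0 0.2;0 0 -1 0 0 0 0.2;0 0 -1 0 0 0 0.2;0 0 -1 0 0 0 0.2;0 0 -1 0 0 0 0.2'
python3 -m crank '0 0 -0.8 0 0 0 0.2;0 0 0 0 0 0 0.2;0 0 0 0 0 0 0.2'
python3 - <<'E'
from h import *
s,im=shot('wrist','w5.png'); lm('wrist',['blue_spatula','fork_right'],s); print(s['position'])
lm('wrist',['blue_spatula'],s,'search_frame')
E
```

```text
[0.562  0.2264 0.105 ]
[0.5372 0.2264 0.105 ]
[0.5884 0.2264 0.105 ]
[0.5608 0.2495 0.105 ]
[0.5633 0.2007 0.105 ]
[0.50017174 0.1381425  0.34014117]
clock: 11.92
position: [0.5001, 0.0369, 0.3401]
tcp_rot: [-1.571, 0.0, -0.0]
contact_force: [0.8, -0.3, -0.3]
finger_gap: 0.0516
clock: 12.33
position: [0.5001, -0.0632, 0.3402]
tcp_rot: [-1.57, 0.0, -0.0]
contact_force: [0.6, -0.5, 0.3]
finger_gap: 0.0524
clock: 12.75
position: [0.5, -0.1633, 0.3401]
tcp_rot: [-1.57, 0.0, -0.0]
contact_force: [0.1, -0.0, 1.1]
finger_gap: 0.0521
clock: 13.0
position: [0.4999, -0.1789, 0.3399]
tcp_rot: [-1.57, 0.001, -0.002]
contact_force: [-0.7, 1.4, 0.1]
finger_gap: 0.0517
wrist blue_spatula 0.87 [ 0.5018 -0.1822  0.1291]
wrist fork_right 0.55 [ 0.5036 -0.1846  0.1247]
[ 0.49990368 -0.17893224  0.33987247]
wrist blue_spatula 0.57 [ 0.506  -0.179   0.1723]
```

View pics/w5.png

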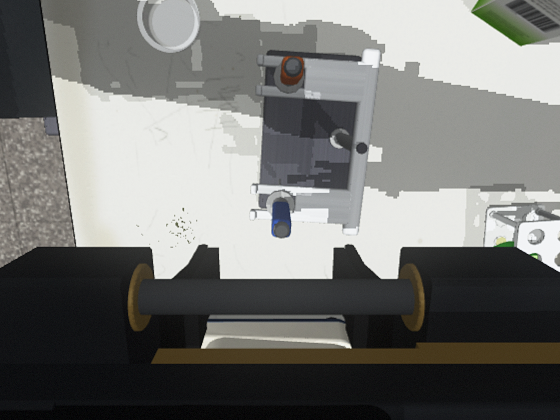

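The blue handle stands at (282,215) between the fingers, with its collar on the fork. It lines up in x and is about 4 mm off in y. I'll go down and grip it.

```bash
python3 -m crank '0.12 1 -0.2 0 0 0 0.2;0 1 0 0 0 0 0.2;0 1 0 0 0 0 0.2;0 1 0 0 0 0 0.2;0 1 0 0 0 0 0.2'
python3 -m crank '0 0.75 0 0 0 0 0.2;0 0 0 0 0 0 0.2'
python3 -m crank '0 0 0 0 0 0 -0.3;0 0 0 0 0 0 -0.7;0 0 0 0 0 0 -0.9;0 0 0 0 0 0 -0.9;0 0 0 0 0 0 -0.9' 20
python3 -m crank '0 0 0 0 0 0 -0.9;0 0 0 0 0 0 -0.9;0 0 0 0 0 0 -0.9;0 0 0 0 0 0 -0.9'
python3 - <<'E'
from h import *
s,im=shot('wrist','w6.png'); lm('wrist',['blue_spatula','fork_right','orange_spatula'],s); print(s['position'],s['finger_gap'])
E
```

```text
clock: 13.62
position: [0.5024, -0.1817, 0.2396]
tcp_rot: [-1.571, -0.001, 0.0]
contact_force: [-0.2, -0.1, 0.3]
finger_gap: 0.0522
clock: 13.78
position: [0.5005, -0.1815, 0.2224]
tcp_rot: [-1.568, 0.006, 0.001]
contact_force: [-0.5, -0.3, 0.2]
finger_gap: 0.0525
clock: 14.2
position: [0.5026, -0.1829, 0.2262]
tcp_rot: [-1.572, -0.002, -0.001]
contact_force: [0.3, -0.8, 0.7]
finger_gap: 0.0262
clock: 14.53
position: [0.5023, -0.1829, 0.2256]
tcp_rot: [-1.571, -0.001, -0.001]
contact_force: [-0.4, 0.3, 2.2]
finger_gap: 0.0128
wrist orange_spatula 0.93 [ 0.5065 -0.0832  0.1243]
[ 0.50233901 -0.18290362  0.22555962] 0.01279588906435956
```

View pics/w6.png

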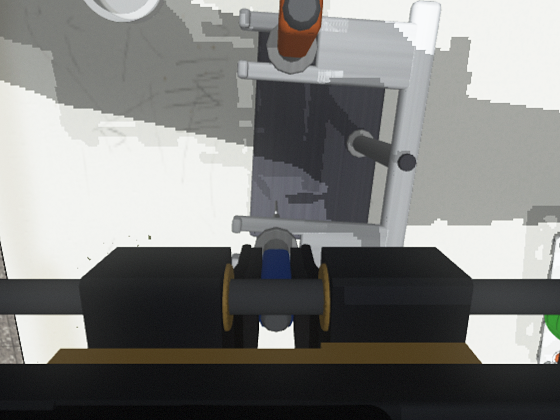

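Gripped at 12.8 mm, with the collar still in the fork at (277,240). Now I lift straight up, well above the orange handle, and carry it across.

```bash
python3 -m crank '0 -0.3 0 0 0 0 -0.9;0 -0.6 0 0 0 0 -0.9;0 -0.8 0 0 0 0 -0.9;0 -0.8 0 0 0 0 -0.9;0 -1 0 0 0 0 -0.9'
python3 -m crank '0 -1 0 0 0 0 -0.9;0 -1 0 0 0 0 -0.9;0 -1 0 0 0 0 -0.9;0 -1 0 0 0 0 -0.9;0 -1 0 0 0 0 -0.9'
python3 -m crank '0 -1 0 0 0 0 -0.9;0 0 0.5 0 0 0 -0.9;0 0 0.8 0 0 0 -0.9;0 0 1 0 0 0 -0.9;0 0 1 0 0 0 -0.9'
python3 -m crank '0 0 1 0 0 0 -0.9;0 0 1 0 0 0 -0.9;0 0 1 0 0 0 -0.9;0 0 1 0 0 0 -0.9;0 0 1 0 0 0 -0.9'
python3 -m crank '0 0 1 0 0 0 -0.9;0 0 1 0 0 0 -0.9;0 0 1 0 0 0 -0.9;0 0 1 0 0 0 -0.9;0 0 1 0 0 0 -0.9'
python3 -m crank '1 0 1 0 0 0 -0.9;1 0 1 0 0 0 -0.9;0.5 0 1 0 0 0 -0.9;0.5 0 1 0 0 0 -0.9;0 0 0.6 0 0 0 -0.9'
python3 -m crank '0 0 0.5 0 0 0 -0.9;0 0 0 0 0 0 -0.9;0 0 0 0 0 0 -0.9;0 0 0 0 0 0 -0.9'
python3 - <<'E'
from h import *
s=env.state(); print(s['position'],s['finger_gap'])
for n in ['scene','side']:
    shot(n,n+'7.png'); lm(n,['blue_spatula_tip','well_mouth','blue_spatula'])
a=[cv2.imread('pics/%s7.png'%n)[100:310,90:370] for n in ['scene','side']]
cv2.imwrite('pics/c7.png',cv2.resize(np.hstack(a),(800,300)))
E
```

```text
clock: 15.15
position: [0.5017, -0.1827, 0.2961]
tcp_rot: [-1.57, 0.001, -0.001]
contact_force: [0.4, -1.0, -1.0]
finger_gap: 0.0125
clock: 15.57
position: [0.5019, -0.1825, 0.3971]
tcp_rot: [-1.571, -0.001, -0.001]
contact_force: [1.0, -0.9, -0.1]
finger_gap: 0.0125
clock: 15.98
position: [0.5017, -0.1156, 0.4151]
tcp_rot: [-1.57, 0.001, -0.002]
contact_force: [0.8, 0.3, -0.3]
finger_gap: 0.0132
clock: 16.4
position: [0.5016, -0.0151, 0.415]
tcp_rot: [-1.571, 0.001, -0.001]
contact_force: [1.0, -0.2, -1.0]
finger_gap: 0.0127
clock: 16.82
position: [0.5017, 0.0847, 0.415]
tcp_rot: [-1.571, 0.001, -0.001]
contact_force: [-0.0, -0.1, 0.3]
finger_gap: 0.013
clock: 17.23
position: [0.563, 0.1776, 0.4145]
tcp_rot: [-1.569, 0.001, 0.001]
contact_force: [0.1, 0.6, -0.1]
finger_gap: 0.0132
clock: 17.57
position: [0.5624, 0.1839, 0.4154]
tcp_rot: [-1.572, -0.0, -0.003]
contact_force: [0.5, 0.1, -1.7]
finger_gap: 0.0129
[0.56239496 0.18391363 0.41538319] 0.012859169792733468
scene blue_spatula_tip 0.89 [0.5674 0.1778 0.218 ]
scene well_mouth 0.95 [0.5638 0.2261 0.1045]
scene blue_spatula 0.7 [0.5619 0.1818 0.3159]
side blue_spatula_tip 0.74 [0.56   0.1783 0.2204]
side blue_spatula_tip 0.21 [0.5617 0.2262 0.0033]
side well_mouth 0.68 [ 0.5108 -0.0811  0.1237]
side well_mouth 0.57 [0.5611 0.2217 0.1049]
side blue_spatula 0.78 [0.5611 0.1804 0.3149]
```

View pics/c7.png

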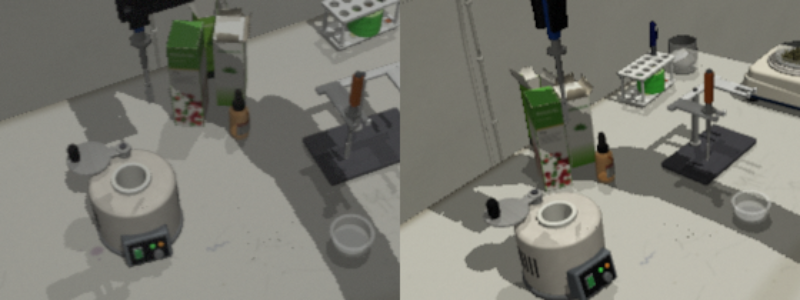

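The spatula hangs straight over the bench just before the well (crop at (145,80) left, (560,75) right). Its tip is near (0.563, 0.179), so it needs about 45 mm more in y. Then it goes down and holds for over 2 s.

```bash
python3 -m crank '0 0 0.8 0 0 0 -0.9;0 0 0.8 0 0 0 -0.9;0 0 0.6 0 0 0 -0.9;0 0 0 0 0 0 -0.9;0 0 0 0 0 0 -0.9'
python3 -m crank '0 0.7 0 0 0 0 -0.9;0 0.8 0 0 0 0 -0.9;0 0.8 0 0 0 0 -0.9;0 0.8 0 0 0 0 -0.9;0 0.8 0 0 0 0 -0.9'
python3 -m crank '0 0.8 0 0 0 0 -0.9;0 0.8 0 0 0 0 -0.9;0 0.8 0 0 0 0 -0.9;0 0.8 0 0 0 0 -0.9;0 0.5 0 0 0 0 -0.9'
python3 -m crank '0 0.3 0 0 0 0 -0.9;0 0 0 0 0 0 -0.9;0 0 0 0 0 0 -0.9;0 0 0 0 0 0 -0.9;0 0 0 0 0 0 -0.9'
python3 - <<'E'
from h import *
s=env.state(); print(s['position'],s['finger_gap'])
for n in ['scene','side']:
    shot(n,n+'8.png'); lm(n,['blue_spatula','well_mouth'])
a=[cv2.imread('pics/%s8.png'%n)[130:310,120:270] for n in ['scene','side']]
cv2.imwrite('pics/c8.png',cv2.resize(np.hstack(a),(800,480)))
E
```

```text
clock: 18.38
position: [0.5625, 0.2296, 0.4152]
tcp_rot: [-1.571, 0.0, 0.0]
contact_force: [0.5, -0.5, -1.1]
finger_gap: 0.0129
clock: 18.8
position: [0.5632, 0.2275, 0.3365]
tcp_rot: [-1.572, -0.0, -0.003]
contact_force: [0.0, 0.4, 0.5]
finger_gap: 0.0128
clock: 19.22
position: [0.5627, 0.2272, 0.2614]
tcp_rot: [-1.573, 0.002, -0.003]
contact_force: [0.0, -1.3, -0.3]
finger_gap: 0.0129
clock: 19.63
position: [0.5632, 0.2293, 0.2583]
tcp_rot: [-1.57, -0.002, -0.001]
contact_force: [-1.0, 0.2, -0.6]
finger_gap: 0.0129
[0.56317276 0.22934521 0.25831881] 0.012926066892427765
scene blue_spatula 0.62 [0.5617 0.2257 0.158 ]
scene well_mouth 0.65 [0.5605 0.2234 0.1107]
side blue_spatula 0.81 [0.5614 0.2276 0.1587]
side well_mouth 0.92 [0.5617 0.2204 0.1046]
side well_mouth 0.46 [ 0.5052 -0.1832  0.1255]
```

View pics/c8.png

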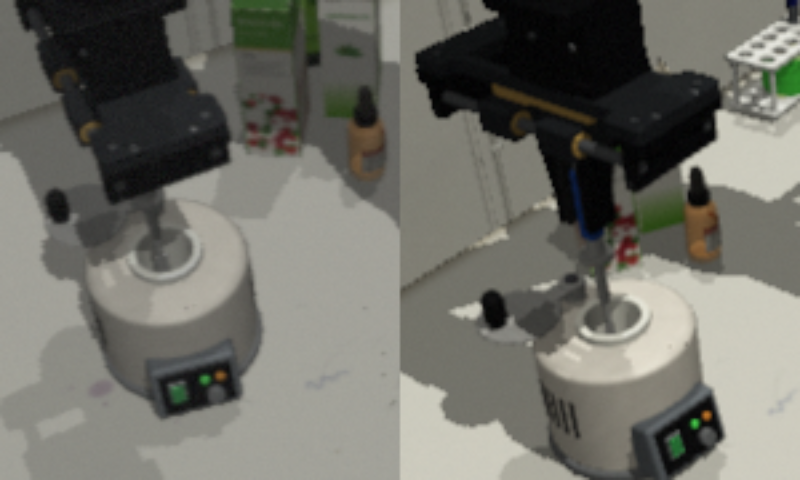

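The blade is inside the well in both views (left (158,250), right (605,310)), about 42 mm below the rim and clear of the walls. I hold for over 2 s, then lift and go back along the same route.

```bash
python3 -m crank '0 0 0 0 0 0 -0.9;0 0 0 0 0 0 -0.9;0 0 0 0 0 0 -0.9;0 0 0 0 0 0 -0.9;0 0 0 0 0 0 -0.9'
python3 -m crank '0 0 0 0 0 0 -0.9;0 0 0 0 0 0 -0.9;0 0 0 0 0 0 -0.9;0 0 0 0 0 0 -0.9;0 0 0 0 0 0 -0.9'
python3 -m crank '0 0 0 0 0 0 -0.9;0 0 0 0 0 0 -0.9;0 0 0 0 0 0 -0.9;0 0 0 0 0 0 -0.9;0 0 0 0 0 0 -0.9'
python3 -m crank '0 0 0 0 0 0 -0.9;0 0 0 0 0 0 -0.9;0 0 0 0 0 0 -0.9;0 0 0 0 0 0 -0.9;0 0 0 0 0 0 -0.9'
python3 -m crank '0 0 0 0 0 0 -0.9;0 0 0 0 0 0 -0.9;0 0 0 0 0 0 -0.9;0 0 0 0 0 0 -0.9;0 0 0 0 0 0 -0.9'
python3 -m crank '0 -0.5 0 0 0 0 -0.9;0 -0.8 0 0 0 0 -0.9;0 -0.8 0 0 0 0 -0.9;0 -0.8 0 0 0 0 -0.9;0 -0.8 0 0 0 0 -0.9'
python3 -m crank '0 -1 0 0 0 0 -0.9;0 -1 0 0 0 0 -0.9;0 -1 0 0 0 0 -0.9;0 -1 0 0 0 0 -0.9;-1 -0.2 -1 0 0 0 -0.9'
python3 -m crank '-1 0 -1 0 0 0 -0.9;-1 0 -1 0 0 0 -0.9;0 0 -1 0 0 0 -0.9;0 0 -1 0 0 0 -0.9;0 0 -1 0 0 0 -0.9'
python3 -m crank '0 0 -1 0 0 0 -0.9;0 0 -1 0 0 0 -0.9;0 0 -1 0 0 0 -0.9;0 0 -1 0 0 0 -0.9;0 0 -1 0 0 0 -0.9'
python3 -m crank '0 0 -1 0 0 0 -0.9;0 0 -1 0 0 0 -0.9;0 0 -1 0 0 0 -0.9;0 0 -1 0 0 0 -0.9;0 0 -1 0 0 0 -0.9'
python3 -m crank '0 0 -1 0 0 0 -0.9;0 0 -0.8 0 0 0 -0.9;0 0 -0.6 0 0 0 -0.9;0 0 0 0 0 0 -0.9;0 0 0 0 0 0 -0.9'
python3 - <<'E'
from h import *
s=env.state(); print(s['position'],s['tcp_rot'],s['finger_gap'])
for n in ['scene','side']:
    shot(n,n+'9.png'); lm(n,['blue_spatula','blue_spatula_tip','fork_right','orange_spatula'])
E
```

```text
clock: 20.35
position: [0.5627, 0.2291, 0.2572]
tcp_rot: [-1.571, -0.0, -0.001]
contact_force: [0.0, 0.5, -0.5]
finger_gap: 0.0126
clock: 20.77
position: [0.5627, 0.2291, 0.2573]
tcp_rot: [-1.571, -0.0, -0.001]
contact_force: [-0.2, 0.3, 1.0]
finger_gap: 0.0131
clock: 21.18
position: [0.5627, 0.2291, 0.2573]
tcp_rot: [-1.571, -0.0, -0.001]
contact_force: [0.2, -0.5, -0.8]
finger_gap: 0.0126
clock: 21.6
position: [0.5628, 0.2291, 0.2572]
tcp_rot: [-1.571, -0.0, -0.001]
contact_force: [-0.0, -0.0, -1.2]
finger_gap: 0.013
clock: 22.02
position: [0.5627, 0.2291, 0.2573]
tcp_rot: [-1.571, -0.0, -0.001]
contact_force: [-0.2, -0.7, -0.3]
finger_gap: 0.0127
clock: 22.43
position: [0.5627, 0.2292, 0.3328]
tcp_rot: [-1.57, -0.001, -0.001]
contact_force: [0.6, 0.4, -1.1]
finger_gap: 0.0128
clock: 22.85
position: [0.5447, 0.2127, 0.4193]
tcp_rot: [-1.564, -0.006, 0.002]
contact_force: [-0.2, -0.2, 1.3]
finger_gap: 0.0125
clock: 23.27
position: [0.502, 0.1086, 0.4164]
tcp_rot: [-1.571, -0.002, -0.001]
contact_force: [0.4, 0.1, -0.7]
finger_gap: 0.0127
clock: 23.68
position: [0.5022, 0.0086, 0.416
[... 316 characters left out ...]
e: [0.3, 0.8, -0.6]
finger_gap: 0.0132
[ 0.50224692 -0.13854062  0.41556422] [-1.57023433e+00 -4.09068825e-04 -1.80491652e-03] 0.013191386789298657
scene blue_spatula 0.77 [ 0.505  -0.1387  0.3168]
scene blue_spatula_tip 0.65 [ 0.5087 -0.1428  0.2197]
scene blue_spatula_tip 0.37 [0.6072 0.2189 0.1159]
scene fork_right 0.6 [ 0.503  -0.1812  0.1275]
scene orange_spatula 0.93 [ 0.5104 -0.0868  0.1253]
side blue_spatula 0.6 [ 0.5002 -0.1389  0.3173]
side blue_spatula 0.54 [ 0.5049 -0.184   0.1238]
side blue_spatula_tip 0.87 [ 0.5016 -0.1434  0.2217]
side fork_right 0.86 [ 0.5058 -0.1835  0.1251]
side orange_spatula 0.51 [ 0.5069 -0.0867  0.1268]
side orange_spatula 0.46 [ 0.5325 -0.1367 -0.0025]
```

```bash
python3 -m crank '0 0 -0.8 0 0 0 -0.9;0 0 -0.8 0 0 0 -0.9;0 0 -0.57 0 0 0 -0.9;0 0.6 0 0 0 0 -0.9;0 1 0 0 0 0 -0.9'
python3 -m crank '0 1 0 0 0 0 -0.9;0 1 0 0 0 0 -0.9;0 0.5 0 0 0 0 -0.9;0 0 0 0 0 0 -0.9;0 0 0 0 0 0 -0.9'
python3 - <<'E'
from h import *
s=env.state(); print(s['position'],s['tcp_rot'],s['finger_gap'])
for n in ['scene','side']:
    shot(n,n+'10.png'); lm(n,['blue_spatula','blue_spatula_tip','fork_right'])
a=[cv2.imread('pics/scene10.png')[110:220,310:430],cv2.imread('pics/side10.png')[120:230,270:390]]
cv2.imwrite('pics/c10.png',cv2.resize(np.hstack(a),(800,367),interpolation=cv2.INTER_CUBIC))
E
```

```text
clock: 25.43
position: [0.5031, -0.1827, 0.384]
tcp_rot: [-1.572, -0.004, -0.003]
contact_force: [1.2, 0.4, -0.6]
finger_gap: 0.0129
clock: 25.85
position: [0.5022, -0.1818, 0.333]
tcp_rot: [-1.57, 0.001, -0.001]
contact_force: [0.2, 0.7, -0.5]
finger_gap: 0.0128
[ 0.5022099  -0.18176231  0.33304041] [-1.57011731e+00  5.27904400e-04 -7.76511482e-04] 0.012845881407195158
scene blue_spatula 0.74 [ 0.5013 -0.1856  0.2317]
scene blue_spatula_tip 0.82 [ 0.5064 -0.1876  0.1357]
scene fork_right 0.9 [ 0.5039 -0.1786  0.1273]
scene fork_right 0.46 [ 0.5046 -0.1836  0.134 ]
side blue_spatula_tip 0.62 [ 0.502  -0.1882  0.1361]
side fork_right 0.82 [ 0.503  -0.1837  0.1268]
```

View pics/c10.png

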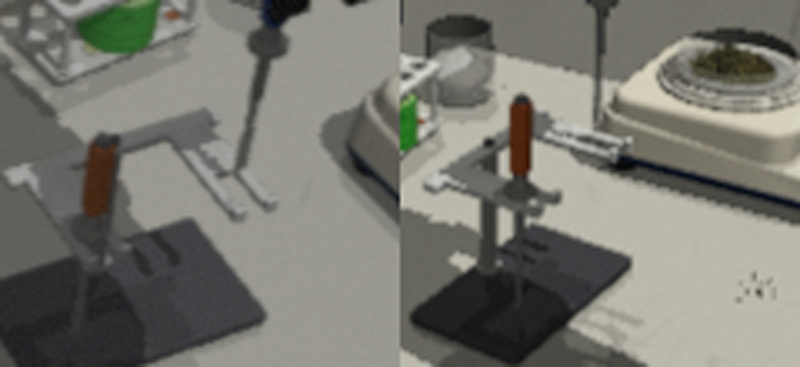

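```bash
python3 - <<'E'
from h import *
s,im=shot('wrist','w11.png'); lm('wrist',['blue_spatula','blue_spatula_tip','fork_right','fork_left'],s)
T,c=cam('wrist',s); Ti=np.linalg.inv(T)
for p in [(.503,-.188,.137),(.503,-.183,.125)]:
    q=Ti@np.r_[p,1]; print(p,c['fx']*q[0]/q[2]+c['cx'],c['fy']*q[1]/q[2]+c['cy'])
cv2.imwrite('pics/c11.png',cv2.resize(im[130:280,180:380,::-1],(800,600),interpolation=cv2.INTER_CUBIC))
E
```

```text
wrist blue_spatula 0.77 [ 0.5037 -0.1837  0.2349]
wrist blue_spatula 0.26 [ 5.350e-01 -1.354e-01 -3.000e-04]
wrist blue_spatula_tip 0.57 [ 0.5054 -0.1816  0.1342]
wrist fork_left 0.57 [ 0.5088 -0.082   0.1253]
(0.503, -0.188, 0.137) 276.54160858009794 208.57422748804456
(0.503, -0.183, 0.125) 276.50586197481294 198.94539282366955
```

View pics/c11.png

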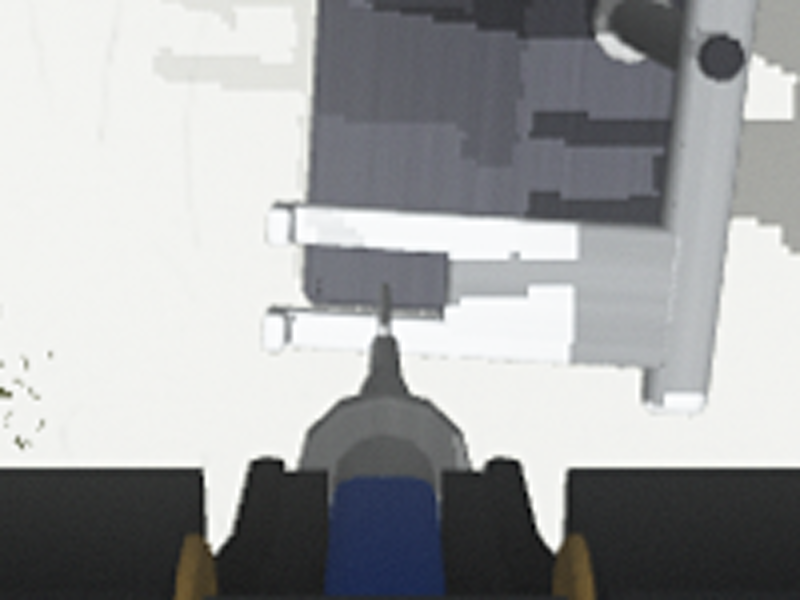

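The wrist crop shows the blade tip at (386,283) with the prong gap running from y=250 to 308. The blade leans a little, which puts the tip about 3 mm towards the right prong. I correct with a 1.2° tilt and a small shift, then lower slowly.

```bash
python3 -m crank '0 0 -0.06 0.2 0 0 -0.9;0 0 0 0 0 0 -0.9;0 0 0 0 0 0 -0.9;0 0.5 -0.01 0 0 0 -0.9;0 0.5 -0.01 0 0 0 -0.9'
python3 -m crank '0 0.5 -0.01 0 0 0 -0.9;0 0.5 -0.01 0 0 0 -0.9;0 0 0 0 0 0 -0.9;0 0 0 0 0 0 -0.9'
python3 - <<'E'
from h import *
for i in range(1):
    s,im=shot('wrist','w12.png'); print(s['position'],np.round(s['contact_force'],1)); lm('wrist',['blue_spatula','fork_right'],s)
for n in ['scene','side']:
    shot(n,n+'12.png'); lm(n,['blue_spatula','blue_spatula_tip','fork_right'])
E
```

```text
clock: 26.92
position: [0.5024, -0.1835, 0.3129]
tcp_rot: [-1.55, -0.001, -0.002]
contact_force: [0.1, -0.5, -0.7]
finger_gap: 0.0128
clock: 27.25
position: [0.5018, -0.1832, 0.2922]
tcp_rot: [-1.549, 0.002, -0.001]
contact_force: [-0.4, -0.8, -0.6]
finger_gap: 0.0125
[ 0.50175351 -0.18324096  0.29215765] [-0.4 -0.8 -0.6]
wrist blue_spatula 0.66 [ 0.5041 -0.1779  0.1945]
wrist fork_right 0.77 [ 0.5075 -0.1825  0.1244]
scene blue_spatula 0.73 [ 0.506  -0.1827  0.1944]
scene blue_spatula_tip 0.82 [ 0.505  -0.1817  0.0971]
scene fork_right 0.97 [ 0.5033 -0.1808  0.129 ]
side blue_spatula 0.69 [ 0.5008 -0.1837  0.1978]
side blue_spatula_tip 0.52 [ 0.5049 -0.1827  0.1262]
side blue_spatula_tip 0.48 [ 0.503  -0.1851  0.0986]
side fork_right 0.68 [ 0.5046 -0.1827  0.1247]
```

```bash
python3 -m crank '0 0.6 -0.01 0 0 0 -0.9;0 0.6 -0.01 0 0 0 -0.9;0 0.6 -0.01 0 0 0 -0.9;0 0.6 -0.01 0 0 0 -0.9;0 0.4 -0.01 0 0 0 -0.9'
python3 -m crank '0 0.3 0 0 0 0 -0.9;0 0.1 0 0 0 0 -0.9;0 0 0 0 0 0 -0.9;0 0 0 0 0 0 -0.9'
python3 - <<'E'
from h import *
s,im=shot('wrist','w13.png'); print(s['position'],np.round(s['contact_force'],1)); lm('wrist',['blue_spatula','fork_right'],s)
for n in ['scene','side']:
    shot(n,n+'13.png'); lm(n,['blue_spatula','blue_spatula_tip','fork_right'])
E
```

```text
clock: 28.22
position: [0.5012, -0.183, 0.2348]
tcp_rot: [-1.549, 0.003, -0.001]
contact_force: [-0.7, 0.9, -0.7]
finger_gap: 0.0128
clock: 28.55
position: [0.5025, -0.1831, 0.2295]
tcp_rot: [-1.55, -0.001, -0.001]
contact_force: [-0.5, -0.1, -0.9]
finger_gap: 0.0126
[ 0.50249708 -0.18305776  0.22949468] [-0.5 -0.1 -0.9]
scene blue_spatula 0.49 [ 0.5042 -0.1818  0.1297]
scene blue_spatula_tip 0.71 [ 0.5082 -0.1821  0.0328]
scene blue_spatula_tip 0.29 [ 0.5011 -0.1837  0.1294]
scene fork_right 0.68 [ 0.5052 -0.1813  0.1274]
side blue_spatula 0.59 [ 0.5018 -0.1863  0.1299]
side blue_spatula_tip 0.77 [ 0.5012 -0.1839  0.033 ]
side fork_right 0.82 [ 0.5033 -0.1827  0.1259]
```

```bash
python3 -m crank '0 0.08 0 0 0 0 -0.9;0 0.08 0 0 0 0 -0.9;0 0 0 0 0 0 -0.9;0 0 0 0 0 0 -0.9' 
python3 -m crank '0 0.03 0 0 0 0 -0.9;0 0 0 0 0 0 -0.9;0 0 0 0 0 0 -0.9' 
```

```text
clock: 29.43
position: [0.5021, -0.183, 0.2259]
tcp_rot: [-1.55, 0.0, -0.001]
contact_force: [-0.4, 0.2, -0.8]
finger_gap: 0.0131
clock: 29.68
position: [0.5022, -0.183, 0.2256]
tcp_rot: [-1.55, -0.0, -0.001]
contact_force: [-0.7, -0.6, 2.3]
finger_gap: 0.0126
```

The vertical force of 2.3 N at z 0.2256 matches the original seated pose, so I release.

```bash
python3 -m crank '0 0 0 0 0 0 -0.6;0 0 0 0 0 0 -0.4;0 0 0 0 0 0 -0.1;0 0 0 0 0 0 0;0 0 0 0 0 0 0'
python3 -m crank '0 0 0 0 0 0 0;0 -0.4 0 0 0 0 0;0 -0.8 0 0 0 0 0;0 -1 0 0 0 0 0;0 -1 0 0 0 0 0'
python3 -m crank '0 -1 0 0 0 0 0;0 -1 0 0 0 0 0;0 0 0 -0.2 0 0 0;0 0 0 0 0 0 0;0 0 0 0 0 0 0'
python3 - <<'E'
from h import *
s,im=shot('wrist','w14.png'); print(s['position'],np.round(s['contact_force'],1)); lm('wrist',['blue_spatula','blue_spatula_tip','fork_right'],s)
for n in ['scene','side']:
    shot(n,n+'14.png'); lm(n,['blue_spatula','blue_spatula_tip','fork_right','orange_spatula'])
E
```

```text
clock: 30.1
position: [0.5022, -0.183, 0.2254]
tcp_rot: [-1.55, -0.0, -0.001]
contact_force: [0.2, 0.4, 0.0]
finger_gap: 0.0362
clock: 30.52
position: [0.5021, -0.1842, 0.2905]
tcp_rot: [-1.549, 0.0, -0.001]
contact_force: [-0.1, 0.1, -0.0]
finger_gap: 0.0435
clock: 30.93
position: [0.5018, -0.1847, 0.3291]
tcp_rot: [-1.571, 0.001, -0.001]
contact_force: [-0.5, 0.6, 0.3]
finger_gap: 0.0434
[ 0.50177503 -0.18474899  0.32909304] [-0.5  0.6  0.3]
wrist blue_spatula 0.91 [ 0.5041 -0.1806  0.1271]
wrist blue_spatula_tip 0.93 [ 0.5031 -0.1801  0.0265]
wrist fork_right 0.76 [ 0.5045 -0.1818  0.1226]
scene blue_spatula 0.78 [ 0.4994 -0.1846  0.1247]
scene blue_spatula_tip 0.67 [ 0.5089 -0.1853  0.0286]
scene fork_right 0.79 [ 0.5051 -0.1774  0.1282]
scene orange_spatula 0.76 [ 0.5117 -0.0826  0.1236]
side blue_spatula 0.6 [ 0.4993 -0.1848  0.1312]
side blue_spatula_tip 0.63 [ 0.5004 -0.1863  0.029 ]
side fork_right 0.75 [ 0.5037 -0.1826  0.1258]
side orange_spatula 0.81 [ 0.5092 -0.0842  0.1287]
```

It hangs in the seat again, with the readings back at their starting values. Now back to the knob.

```bash
python3 -m crank '0 0 1 0 0 0 0;0 0 1 0 0 0 0;0 0 1 0 0 0 0;0 0 1 0 0 0 0;0 0 1 0 0 0 0'
python3 -m crank '0 0 1 0 0 0 0;0 0 1 0 0 0 0;0 0 1 0 0 0 0;0 0 1 0 0 0 0;0 0 1 0 0 0 0'
python3 -m crank '0 0 1 0 0 0 0;0 0 1 0 0 0 0;0 0 1 0 0 0 0;0 0 1 0 0 0 0;0 0 1 0 0 0 0'
python3 -m crank '0 0 1 0 0 0 0;0 0 1 0 0 0 0;1 0 1 0 0 0 0;1 0 1 0 0 0 0;1 0 1 0 0 0 0'
python3 -m crank '1 0 1 0 0 0 0;1 0 1 0 0 0 0;0.7 0 1 0 0 0 0;0 0 0.15 0 0 0 0;0 0 0 0 0 0 0'
python3 - <<'E'
from h import *
s=env.state();print(s['position'],s['tcp_rot'])
for n in ['scene','side']: shot(n,n+'15.png'); lm(n,['cover_knob','cover_pivot'])
E
```

```text
clock: 32.05
position: [0.5022, -0.0843, 0.3295]
tcp_rot: [-1.571, -0.0, -0.002]
contact_force: [-0.4, 0.5, -0.1]
finger_gap: 0.0437
clock: 32.47
position: [0.5023, 0.0158, 0.3295]
tcp_rot: [-1.571, -0.0, -0.001]
contact_force: [-0.1, -0.1, -0.5]
finger_gap: 0.0433
clock: 32.88
position: [0.5025, 0.1158, 0.3295]
tcp_rot: [-1.571, -0.0, -0.001]
contact_force: [0.8, -0.4, 0.5]
finger_gap: 0.0438
clock: 33.3
position: [0.5635, 0.2156, 0.3296]
tcp_rot: [-1.571, -0.001, -0.002]
contact_force: [0.2, -0.5, 1.8]
finger_gap: 0.0432
clock: 33.72
position: [0.6165, 0.2794, 0.3287]
tcp_rot: [-1.57, 0.002, 0.001]
contact_force: [-0.7, -0.2, 1.1]
finger_gap: 0.0438
[0.61649031 0.27942495 0.32865773] [-1.56984373e+00  1.56535708e-03  8.97102651e-04]
scene cover_knob 0.54 [ 0.5621  0.224  -0.0014]
scene cover_pivot 0.73 [0.6056 0.2207 0.1162]
side cover_knob 0.63 [0.6173 0.2773 0.128 ]
side cover_knob 0.25 [ 0.51   -0.0839  0.1252]
side cover_pivot 0.82 [0.6018 0.2175 0.1153]
```

```bash
python3 -m crank '0 1 0 0 0 0 0;0 1 0 0 0 0 0;0 1 0 0 0 0 0;0 1 0 0 0 0 0;0 1 0 0 0 0 0'
python3 -m crank '0 1 0 0 0 0 0;0 0.6 0 0 0 0 0;0 0.3 0 0 0 0 0;0 0 0 0 0 0 -0.5;0 0 0 0 0 0 -0.8' 6
python3 -m crank '0 0 0 0 0 0 -0.8;0 0 0 0 0 0 -0.8;0 0 0 0 0 0 -0.8;0 0 0 0 0 0 -0.8;0 0 0 0 0 0 -0.8'
```

```text
clock: 34.43
position: [0.6168, 0.2767, 0.229]
tcp_rot: [-1.571, -0.001, -0.002]
contact_force: [0.2, -0.5, 0.6]
finger_gap: 0.044
clock: 34.85
position: [0.6171, 0.2778, 0.1922]
tcp_rot: [-1.57, -0.001, -0.002]
contact_force: [-0.5, 0.3, 1.3]
finger_gap: 0.0368
clock: 35.27
position: [0.617, 0.2779, 0.1923]
tcp_rot: [-1.57, -0.001, -0.001]
contact_force: [-0.1, 0.7, 3.2]
finger_gap: 0.0145
```

```bash
python3 -m crank '-0.2 0 0 0 0 0 -0.8;-0.33 0 0 0 0 0 -0.8;-0.33 0 0 0 0 0 -0.8;-0.32 0 -0.07 0 0 0 -0.8;-0.32 0 -0.07 0 0 0 -0.8'
python3 -m crank '-0.3 0 -0.14 0 0 0 -0.8;-0.3 0 -0.14 0 0 0 -0.8;-0.27 0 -0.2 0 0 0 -0.8;-0.26 0 -0.2 0 0 0 -0.8;-0.21 0 -0.25 0 0 0 -0.8'
python3 -m crank '-0.22 0 -0.25 0 0 0 -0.8;-0.16 0 -0.28 0 0 0 -0.8;-0.15 0 -0.29 0 0 0 -0.8;-0.11 0 -0.3 0 0 0 -0.8;-0.1 0 -0.3 0 0 0 -0.8'
python3 -m crank '-0.06 0 -0.3 0 0 0 -0.8;-0.03 0 -0.2 0 0 0 -0.8;0 0 0 0 0 0 -0.8;0 0 0 0 0 0 -0.8'
python3 - <<'E'
from h import *
s,im=shot('wrist','w16.png'); print(s['position'],np.round(s['contact_force'],1))
for n in ['scene','side']: shot(n,n+'16.png'); lm(n,['cover_knob','cover_pivot','well_mouth'])
E
```

```text
clock: 35.68
position: [0.586, 0.2751, 0.1917]
tcp_rot: [-1.571, -0.001, -0.001]
contact_force: [1.6, 0.7, 1.7]
finger_gap: 0.0144
clock: 36.1
position: [0.5592, 0.2559, 0.1913]
tcp_rot: [-1.571, 0.0, -0.001]
contact_force: [0.4, 1.1, 2.1]
finger_gap: 0.0141
clock: 36.52
position: [0.545, 0.2272, 0.1913]
tcp_rot: [-1.571, -0.0, -0.002]
contact_force: [2.0, 1.8, -0.1]
finger_gap: 0.0147
clock: 36.85
position: [0.5439, 0.2191, 0.1917]
tcp_rot: [-1.567, -0.002, -0.001]
contact_force: [4.0, 5.0, -1.1]
finger_gap: 0.0146
[0.54386785 0.21913324 0.19174266] [ 4.   5.  -1.1]
scene cover_knob 0.59 [0.5442 0.2295 0.1249]
scene well_mouth 0.68 [0.5618 0.2262 0.1037]
side cover_knob 0.9 [0.543  0.2248 0.1281]
side cover_pivot 0.85 [0.6044 0.2158 0.1151]
side well_mouth 0.61 [0.5618 0.2202 0.106 ]
```

The y force rises to 5 N at the end of travel, so the cover is on its closed stop. Releasing, backing off and checking.

```bash
python3 -m crank '0 0 0 0 0 0 -0.5;0 0 0 0 0 0 -0.2;0 0 0 0 0 0 0;0 0 0 0 0 0 0;0 0 0 0 0 0 0'
python3 -m crank '0 -0.6 0 0 0 0 0;0 -1 0 0 0 0 0;0 -1 0 0 0 0 0;0 -1 0 0 0 0 0;0 -1 0 0 0 0 0'
python3 -m crank '0 -1 -1 0 0 0 0;0 -1 -1 0 0 0 0;0 -1 -1 0 0 0 0;0 -1 -1 0 0 0 0;0 -1 -1 0 0 0 0'
python3 -m crank '0 0 0 0 0 0 0;0 0 0 0 0 0 0'
python3 - <<'E'
from h import *
for n in ['wrist','scene','side']: 
    s,im=shot(n,n+'17.png'); lm(n,['cover_knob','cover_pivot','steriliser','well_mouth'],s)
    if n!='wrist': lm(n,['blue_spatula','blue_spatula_tip','fork_right','orange_spatula','dropper_bottle','glass_pot'],s)
    for d in env.search_frame(n,'cover_knob')[:1]: print('knob', (cam(n,s)[0]@np.r_[d['centre'],1])[:3].round(4))
E
```

```text
clock: 37.72
position: [0.543, 0.2174, 0.1911]
tcp_rot: [-1.572, 0.001, -0.002]
contact_force: [-0.3, -0.0, -0.1]
finger_gap: 0.0388
clock: 38.13
position: [0.5432, 0.218, 0.2853]
tcp_rot: [-1.571, -0.0, -0.001]
contact_force: [-0.3, 0.4, -0.5]
finger_gap: 0.0433
clock: 38.55
position: [0.5427, 0.1173, 0.3854]
tcp_rot: [-1.571, -0.001, -0.001]
contact_force: [1.7, 0.3, -0.9]
finger_gap: 0.0439
clock: 38.72
position: [0.5435, 0.1173, 0.385]
tcp_rot: [-1.571, -0.003, -0.004]
contact_force: [-1.3, 0.0, -0.7]
finger_gap: 0.0433
wrist cover_knob 0.91 [0.544  0.2284 0.1296]
wrist cover_pivot 0.87 [0.6047 0.2117 0.1084]
wrist steriliser 0.61 [ 0.5613  0.2243 -0.0015]
wrist well_mouth 0.71 [0.5594 0.2204 0.104 ]
wrist well_mouth 0.46 [0.5444 0.227  0.1295]
knob [0.5622 0.2224 0.1116]
scene cover_knob 0.76 [0.5449 0.2311 0.1252]
scene cover_pivot 0.75 [0.6055 0.2165 0.1186]
scene cover_pivot 0.47 [ 0.5046 -0.1804  0.1262]
scene steriliser 0.61 [ 0.5638  0.2231 -0.0049]
scene steriliser 0.46 [ 0.536  -0.1356  0.0017]
scene well_mouth 0.58 [0.5625 0.2218 0.1073]
scene blue_spatula 0.8 [ 0.5038 
[... 294 characters left out ...]
0.6546  0.0268 -0.0043]
scene glass_pot 0.87 [ 0.399  -0.0211  0.0017]
knob [0.5588 0.2268 0.1098]
side cover_knob 0.63 [0.5434 0.2253 0.131 ]
side cover_knob 0.49 [ 0.3971 -0.0217  0.0016]
side cover_pivot 0.89 [0.607  0.2155 0.1166]
side steriliser 0.65 [ 5.602e-01  2.248e-01 -5.000e-04]
side well_mouth 0.97 [0.562  0.2198 0.1057]
side blue_spatula_tip 0.81 [ 0.5028 -0.1895  0.0299]
side blue_spatula_tip 0.41 [0.5627 0.2215 0.1063]
side fork_right 0.62 [ 0.5059 -0.1821  0.1267]
side fork_right 0.27 [0.6026 0.2193 0.1168]
side orange_spatula 0.8 [ 0.5076 -0.0871  0.1309]
side dropper_bottle 0.88 [0.6548 0.0239 0.0009]
side glass_pot 0.82 [ 0.3972 -0.0201  0.0021]
knob [0.5556 0.2267 0.1119]
```

```bash
python3 -c "
from station import env
print(env.close_job())"
```

```text
the job is handed in; nothing more can be done
None
```

The job is handed in at about 39 s on the robot clock, well inside the 72 s limit. No verdict is reported, so what follows is from my own checks.

- **Cover opened:** I gripped the knob and swung the cover aside to about 1.6 rad. The wrist picture showed the well open.
- **Blade in the well:** The tip was held about 42 mm below the rim for just over 2 s. No contact force showed above the roughly 1 N of sensor noise.
- **Spatula rehung:** After lifting, the blade leaned about 1.5°, which put its tip about 3 mm off the gap. I tilted and shifted the tool to correct this before lowering it into the right fork. The vertical force at the seat (2.3 N) was the same as at pick-up, and the last reading put its origin at (0.504, -0.183, 0.126), close to where it started.
- **Cover closed:** I pushed it until the y force rose to about 5 N, against the roughly 0.5 N needed to move the cover, so I take it to be on its stop. The knob then read (0.544, 0.228), within a few mm of its calculated shut position. That makes the cover angle roughly 0 to 0.08 rad. The limit is 0.1 rad, and the networks cannot tell it more closely than that.
- **Other things:** The orange spatula, bottle and pot read within 4 mm of their starting positions in plan (heights within about 5 mm).

**Doubtful checks:** The side camera did not find the blue spatula's origin in the final check and put its tip about 4 mm further to -y than the scene camera did. I had used all 12 picture views by then, so the end state was checked by the networks' numbers only.

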